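# Screw a bottle cap home and leave it a quarter turn open to vent

### The arm

A 6-joint arm with a two-finger parallel gripper is mounted at the origin on a cart in front of the work surface, level with it; the furniture and walls round the work are solid. World frame = base frame: x ahead of the robot, y to its left, z up, the work surface at z = 0. Lengths are in m, angles in rad, forces in N, time in s.
With the tool pointing down it reaches from about 0.375 to 0.925 m from the base axis. Payload 5.7 kg.
Tool frame: the origin (TCP) lies midway between the tips of the shut fingers; the grasp point (between the pads) lies 19 mm behind it; z points along the fingers, y is the line along which they close (so a half turn about z gives the same grasp; the last joint's range is limited). The gripper opens to 88 mm and grips with 3 to 60 N. Pads are 20 mm wide; open, the fingers measure 115 mm over their backs; the gripper's body (75 mm by 178 mm) begins 61 mm behind the grasp point.
Start: joints at [-1.365, 0.359, 1.51, -0, 1.272, -0.115], TCP at [0.189, -0.569, 0.223] pointing down, gripper open.
Joint ranges: [-2.97, 2.97], [-1.01, 2.36], [0.21, 2.38], [-0.96, 4.11], [0.2, 2.71], [-2.98, 2.98]. Speed limits (rad/s): [2.39, 2.39, 3.14, 3.14, 3.14, 3.14].

### API

Orientations are given as a unit quaternion [w, x, y, z].
In Python, from bench import sense, get_image, sign_off gives the robot as it stands. The module is installed in compiled form; this text tells all that it offers.
- The arm moves only by the shell command python3 -m pendant 'ROWS' [OPENING] [FORCE]. ROWS is JSON, a list of rows, each an object with "dp": the shift along the tool's x, y, z scaled (see below), a list of three; "angular": the turn, a rotation vector about the tool's x, y, z scaled (see below), a list of three. A call has 1 to 12 rows; each row is the pose to reach, as a shift and turn from the pose commanded when the call began, along the tool's axes at that moment; what a row does not reach only later rows make up. The controller multiplies each number of a shift by 0.2 m and each number of a turn by 2 rad. A row lasts 1/10 s, in which the tool goes at most 50 mm and 8.59 degrees, less where a joint would pass 70% of its speed; a pose out of reach is approached as far as the arm can. A call with a number of a shift or a turn outside -1 to 1 is refused whole. A call with a gripper value outside its range is refused whole. OPENING is the closure, from 0 (fully open) to 1 (shut), set as the call begins (- or left out, the last holds). The fingers move at their own pace and stop on an object; FORCE is the grip in N (left out, the last holds). Time passes only in rows, so rows that repeat a pose let the fingers close. It gives the time, the measured TCP pose, the force, the opening and the grip force at its end, in the units of the state.
- sense(): the state, without advancing time (a new reading comes with each control period).
- get_image(name): name is "scene" or "top" or "wrist"; returns a dict with "img" (420x560x3 uint8, blue, green, red), "camera_matrix" (3x3 intrinsics, pixels), "rvec" (rotation vector, rad) and "tvec" (3), from world to camera coordinates, as OpenCV has them; the wrist camera has in their place "hand_eye" (4x4, takes a point from camera to tool coordinates, whose origin is the TCP and whose axes are the flange's). Camera axes: x right, y down, z forward; pixel columns grow to the right and rows downward; lengths in m; the calibration is good to about 2 mm. A picture is of the moment at which its call begins: read the wrist's pose just before it. There is no depth.
- sign_off(): hands the job in; it is judged then, once.
The state is a dict: "t": time; "qpos": joint angles; "qd": joint speeds; "joint_efforts": joint torques, N m; "position": TCP position; "ee_rot": TCP orientation; "wrist_force": force on the tool from outside, world axes, zero at the start; "moment": the same for the moment, N m; "opening": finger opening in m; "finger_force": force on a finger pad.
Only numpy, scipy, OpenCV 4.12 (cv2) and the standard library are available. Lean on these libraries where they do the work, as an engineer would, in place of code of your own. Each camera call takes 0.05 s, during which the arm holds its last target. There are 200 camera calls.

### The job

The bottle in the holder is about to be degassed in the ultrasonic bath, with its cap vented. Screw its cap, which is only started on the thread, clockwise (seen from above) until it bottoms out, then back it off a quarter turn and keep it there: finish while your gripper is still holding the cap firmly and still at that setting. Leave the flask, the beaker and the measuring cylinder standing where they are.

Things in the scene. Friction and masses are not known exactly. Their poses are not given: they have to be found in the camera images.
- holder: Holder fixed to the worktop: aluminium plate 120 x 96 x 12 mm with a grey collar (84 mm diameter, up to 58 mm above the worktop) clamping the bottle upright; two clamp ears stand out on its -x side. Origin: centre of the plate's underside, on the bottle's axis. Neither it nor the bottle can move. The bottle is 66 mm wide and narrows above 75 mm over the worktop to a 30 mm neck.
- bottle_cap: Ribbed round screw cap of the bottle in the holder: 37 mm diameter, 18 mm high, a short light raised rib on its top near the edge. Frame origin: on the axis at the bottle's foot, 111 mm BELOW the cap's centre, z up; the rib lies on its -x side. At joint value 0 the rib points as the clamp ears do. The cap does not come off; pinch its side from above at any angle.
- cap_grip (a point): Centre of the cap, half-way up it and on its axis: 123 mm above the worktop when the cap is bottomed out. The cap climbs 3 mm a turn as it is unscrewed (0.48 mm per rad), so it starts about 1 to 2 mm higher.
- cap_turn (a joint): Angle of the cap on its thread, rad: 0 = bottomed out (hard stop), growing as it is unscrewed (anticlockwise from above); a quarter turn open is 1.57. It starts 2.2 to 3.4 open: two or three grasps to screw it home. Friction is light (about 0.02 N m) and it stays where it is left. Turning on against the stop does no harm: the cap then slips in the fingers.
- flask_mid (a point): Centre, half-way up, of the loose conical glass flask, 82 mm in diameter below and 128 mm high, upright on the worktop beyond the holder. Leave it alone.
- cylinder_mid (a point): Centre, half-way up, of the loose measuring cylinder, about 58 x 66 mm at its foot and 198 mm high, upright on the worktop beyond the holder. Leave it alone.
- beaker_mid (a point): Centre, half-way up, of the loose small beaker, 58 mm wide and 68 mm high, on the worktop to the left of the holder. Leave it alone.

How it is judged:
By the outcome, as a careful person would: the job done as asked, in the order asked, and still so for the second after the job is handed in, while the arm keeps its last pose, push and grip.
It also fails if it takes over 45 s, if anything falls off the work surface, if the arm or the gripper's body presses on something with over 40 N, if the wrist force passes 120 N, or if a joint passes its speed limit or range.

## Working session

There is one attempt and no reset: what is moved stays moved. The work goes in short steps, Python scripts to look and compute and a shell command to move; the robot and the scene stay as the last step left them, time stands still between calls to the robot, and variables do not carry over. Pictures are saved under pics/ and viewed, at most 10 in all, crops included, and the job is handed in when it is done.

```bash
mkdir -p pics
python3 - <<'E'
from bench import *
import cv2
s=sense();print(s)
for n in("top","scene"):
    r=get_image(n);cv2.imwrite(f"pics/{n}0.png",r["img"]);print(n,r["camera_matrix"],r["rvec"],r["tvec"])
E
```

```text
{'t': 0.0, 'qpos': array([-1.36508639e+00,  3.59489492e-01,  1.51143339e+00,  1.89491695e-05,
        1.27248812e+00, -1.15089228e-01]), 'qd': array([-3.34641091e-04, -1.07145430e-03, -6.42527620e-05,  1.04953412e-03,
        4.71980945e-04,  8.18048819e-05]), 'joint_efforts': array([-3.36251805e-04, -5.15381420e+01, -2.70722848e+01,  6.74875430e-02,
        3.50188476e-02, -1.03750608e-04]), 'position': array([ 0.18905874, -0.5687091 ,  0.22181846]), 'ee_rot': array([-9.08653525e-04,  9.87163582e-01,  1.59709850e-01, -3.21367063e-05]), 'wrist_force': array([-0.11947194,  0.15436545,  0.85824087]), 'moment': array([ 0.01349897, -0.00055283, -0.03521853]), 'finger_force': 0.0, 'opening': 0.08783931617814313}
top [[408.55089108   0.         279.4827263 ]
 [  0.         408.55089108 203.93152657]
 [  0.           0.           1.        ]] [ 2.16707642 -2.22697893  0.11835454] [0.06251227 0.56463573 1.02482106]
scene [[467.60729653   0.         281.13911255]
 [  0.         467.60729653 211.09196833]
 [  0.           0.           1.        ]] [ 1.14074212 -2.1241434   1.13664744] [0.35133813 0.29948206 0.73273403]
```

View pics/top0.png

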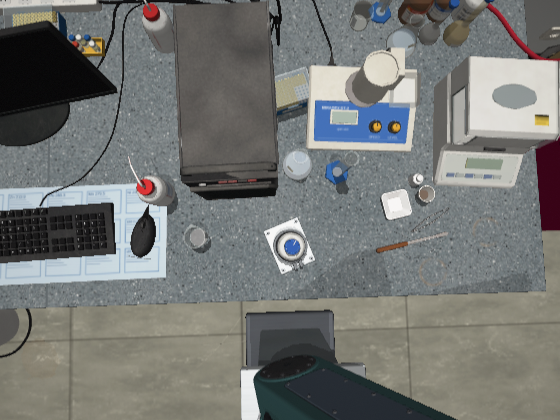

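View pics/scene0.png

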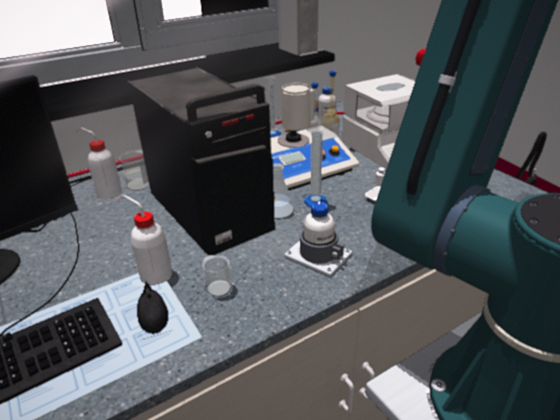

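The top view shows the cap at about (292,246), the beaker at (197,236), the flask at (297,165) and the cylinder at (337,172). I'll enlarge the holder for detail.

```bash
cat > h.py <<'E'
import cv2,numpy as np
from bench import *
def ray(r,uv,z,R=None,t=None):
    if R is None: R=cv2.Rodrigues(r["rvec"])[0]; t=np.ravel(r["tvec"])
    d=R.T@np.linalg.inv(r["camera_matrix"])@np.array([*uv,1.]); c=-R.T@t
    return c+d*(z-c[2])/d[2]
E
python3 - <<'E'
from h import *
r=get_image("top")
for n,uv,z in(("cap",(292,246),.133),("flask",(297,165),.06),("cyl",(337,172),.0),("beaker",(197,236),.034)):print(n,ray(r,uv,z).round(4))
c=r["img"][150:290,180:370];cv2.imwrite("pics/c.png",cv2.resize(c,None,fx=4,fy=4,interpolation=cv2.INTER_CUBIC))
E
```

```text
cap [0.4612 0.0251 0.133 ]
flask [0.659  0.0021 0.06  ]
cyl [ 0.6482 -0.1077  0.    ]
beaker [0.4902 0.2557 0.034 ]
```

View pics/c.png

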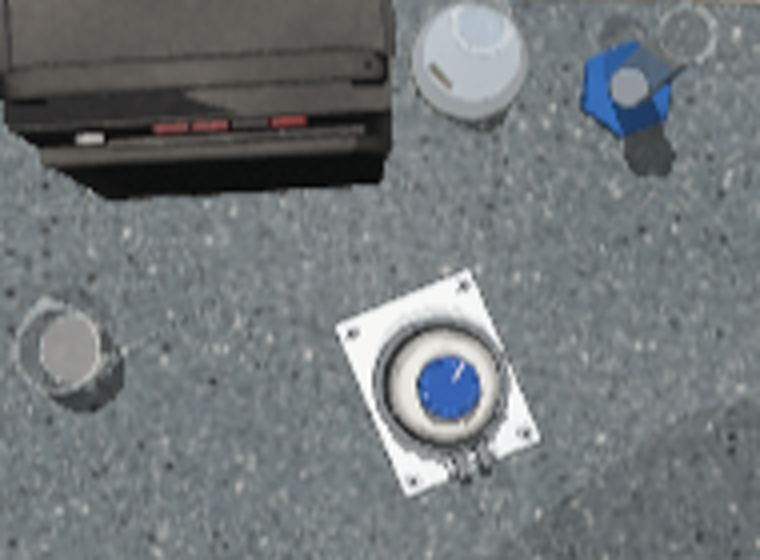

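The crop shows the cap at about (449,388), which is px (292.2,247). The rib points up-right and the ears point down-right, so the cap is about 2.2 rad open. The PC tower is close, so I'll check its clearance.

Run:
```python
from h import *
t=get_image("top");s=get_image("scene")
print("cap",ray(t,(292.25,247),.133), "plate",ray(t,(180+438/4,150+382/4),.012))
for uv in((275,197),(207,199)):print("top",ray(t,uv,0))
for uv in((273,237),(212,250)):print("sc",ray(s,uv,0))
for uv in((318,201),):print("cap sc",ray(s,uv,.133))
ax=[ray(t,(180+u/4,150+v/4),.012) for u,v in((402,297),(474,466))];d=ax[1]-ax[0]
rb=ray(t,(180+460/4,150+370/4),.134)-ray(t,(292.25,247),.134)
a,b=np.arctan2(d[1],d[0]),np.arctan2(rb[1],rb[0]);print(a,b,(b-a)%6.283)
```

```text
cap [0.45892101 0.02455682 0.133     ] plate [0.45933105 0.02417619 0.012     ]
top [0.58617589 0.05762327 0.        ]
top [0.5854797  0.23444774 0.        ]
sc [0.57730217 0.06822912 0.        ]
sc [0.61398072 0.21071609 0.        ]
cap sc [0.47643659 0.01399326 0.133     ]
-2.766800976103166 -0.5818550595965306 2.184945916506636
```

```bash
cat >> h.py <<'E'
from scipy.spatial.transform import Rotation as Ro
def go(x,y,z,head):
    s=sense();q=s["ee_rot"];R=Ro.from_quat([*q[1:],q[0]])
    G=Ro.from_euler('z',head)*Ro.from_euler('x',np.pi)
    print("t",s["t"],"pos",s["position"].round(4),"q",s["qpos"].round(2),"F",s["wrist_force"].round(2),"M",s["moment"].round(3),"open",round(s["opening"],4))
    print("dp",(R.inv().apply(np.array([x,y,z])-s["position"])/.2).round(3),"ang",((R.inv()*G).as_rotvec()/2).round(4),"head",np.arctan2(*R.as_matrix()[1::-1,0]).round(3))
E
python3 -m pendant '[{"dp":[0.75,-0.8,0],"angular":[0,0,-0.4]},{"dp":[0.75,-0.8,0],"angular":[0,0,-0.4]},{"dp":[0.75,-0.8,0],"angular":[0,0,-0.4]},{"dp":[0.75,-0.8,0],"angular":[0,0,-0.4]},{"dp":[0.75,-0.8,0],"angular":[0,0,-0.4]},{"dp":[0.75,-0.8,0],"angular":[0,0,-0.4]}]' 0
python3 -c "from h import *;go(.459,.0245,.223,2.72)"
```

```text
t: 0.85
position: [0.2817, -0.3668, 0.2226]
ee_rot: [-0.001, 0.845, 0.535, 0.0]
wrist_force: [-0.3, -1.0, 1.0]
opening: 0.0876
finger_force: 0.0
t 0.85 pos [ 0.2817 -0.3668  0.2226] q [-1.07  0.16  1.79  0.    1.19 -0.62] F [-0.34 -0.97  1.  ] M [-0.035 -0.018 -0.038] open 0.0876
dp [ 2.148e+00 -3.600e-02  1.000e-03] ang [ 3.000e-04 -9.000e-04 -7.957e-01] head 1.129
```

```bash
python3 -m pendant '[{"dp":[1,0,0],"angular":[0,0,-0.4]},{"dp":[1,0,0],"angular":[0,0,-0.4]},{"dp":[1,0,0],"angular":[0,0,-0.4]},{"dp":[1,0,0],"angular":[0,0,-0.4]},{"dp":[1,0,0],"angular":[0,0,-0.4]},{"dp":[1,0,0],"angular":[0,0,-0.4]}]'
python3 -c "from h import *;go(.459,.0245,.223,2.72)"
```

```text
t: 1.45
position: [0.3687, -0.1882, 0.2228]
ee_rot: [0.0, 0.569, 0.822, 0.0]
wrist_force: [-0.3, 0.2, -1.1]
opening: 0.0878
finger_force: 0.0
t 1.45 pos [ 0.3687 -0.1882  0.2228] q [-0.64  0.08  1.88  0.    1.17 -1.  ] F [-0.3   0.21 -1.08] M [-0.062 -0.108  0.002] open 0.0878
dp [ 0.837  0.797 -0.001] ang [ 1.000e-04  0.000e+00 -3.949e-01] head 1.93
```

```bash
python3 -m pendant '[{"dp":[0.837,0.797,0],"angular":[0,0,-0.395]},{"dp":[0.837,0.797,0],"angular":[0,0,-0.395]},{"dp":[0.837,0.797,0],"angular":[0,0,-0.395]},{"dp":[0.837,0.797,0],"angular":[0,0,-0.395]},{"dp":[0.837,0.797,0],"angular":[0,0,-0.395]},{"dp":[0.837,0.797,0],"angular":[0,0,-0.395]},{"dp":[0.837,0.797,0],"angular":[0,0,-0.395]}]'
python3 - <<'E'
from h import *
go(.459,.0245,.109,2.72)
s=sense();r=get_image("wrist");cv2.imwrite("pics/w1.png",r["img"]);print(r["camera_matrix"],r["hand_eye"].round(4))
E
```

```text
t: 2.15
position: [0.4605, 0.0228, 0.2226]
ee_rot: [-0.0, 0.212, 0.977, -0.0]
wrist_force: [0.2, 0.6, -0.3]
opening: 0.0878
finger_force: 0.0
t 2.15 pos [0.4605 0.0228 0.2226] q [-0.1   0.16  1.8   0.    1.19 -1.24] F [ 0.19  0.56 -0.34] M [ 0.043 -0.136  0.034] open 0.0878
dp [0.01  0.005 0.568] ang [-0.     -0.0002 -0.0033] head 2.713
[[299.19577168   0.         277.43776899]
 [  0.         299.19577168 208.55646922]
 [  0.           0.           1.        ]] [[ 8.000e-04 -9.523e-01 -3.051e-01  8.430e-02]
 [ 1.000e+00  8.000e-04  2.000e-04  1.400e-03]
 [ 1.000e-04 -3.051e-01  9.523e-01 -1.622e-01]
 [ 0.000e+00  0.000e+00  0.000e+00  1.000e+00]]
```

View pics/w1.png

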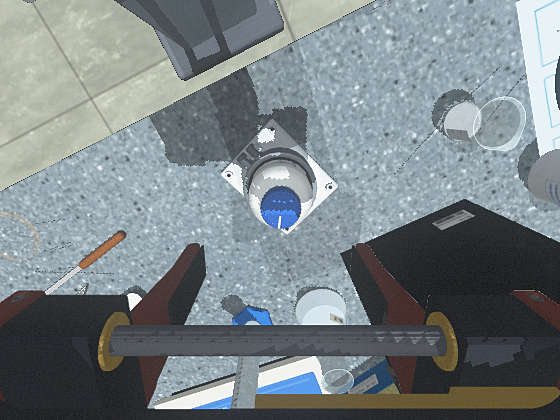

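The wrist view shows the cap's top face centred at about (281,206), with the rib at (280,222).

Run:
```python
from h import *
s=sense();r=get_image("wrist")
b,g,rr=[r["img"][...,i].astype(int) for i in range(3)]
m=((b>120)&(b-rr>60))[170:240,240:320];v,u=np.nonzero(m);print(u.min()+240,u.max()+240,v.min()+170,v.max()+170)
q=s["ee_rot"];T=np.eye(4);T[:3,:3]=Ro.from_quat([*q[1:],q[0]]).as_matrix();T[:3,3]=s["position"]
C=np.linalg.inv(T@r["hand_eye"])
for uv in((281,206),(281,209),(280,223)):print(ray(r,uv,.133,C[:3,:3],C[:3,3]))
cv2.imwrite("pics/w2.png",cv2.resize(r["img"][170:250,230:330],None,fx=6,fy=6,interpolation=cv2.INTER_CUBIC))
```

```text
262 300 190 228
[0.45672425 0.02879078 0.133     ]
[0.45925297 0.02764212 0.133     ]
[0.47089754 0.02136678 0.133     ]
```

View pics/w2.png

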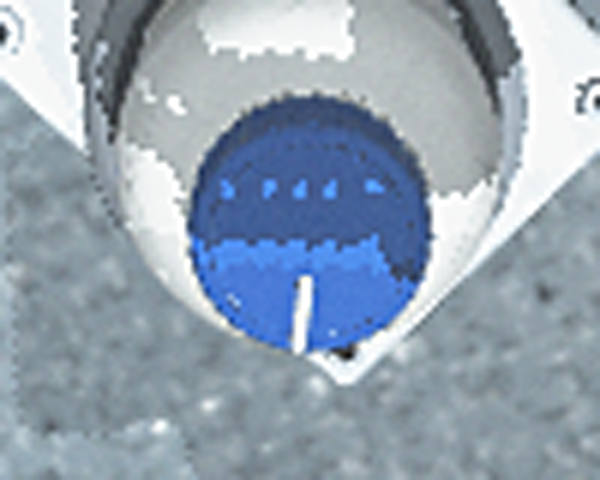

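```bash
python3 -m pendant '[{"dp":[0.01,0.01,0.15],"angular":[0,0,0]},{"dp":[0.01,0.01,0.35],"angular":[0,0,0]},{"dp":[0.01,0.01,0.5],"angular":[0,0,0]},{"dp":[0.01,0.01,0.58],"angular":[0,0,0]},{"dp":[0.01,0.01,0.58],"angular":[0,0,0]},{"dp":[0.01,0.01,0.58],"angular":[0,0,0]}]'
python3 -c "from h import *;go(.4595,.0255,.107,2.713)"
python3 -m pendant '[{"dp":[0,0,0],"angular":[0,0,0]},{"dp":[0,0,0],"angular":[0,0,0]},{"dp":[0,0,0],"angular":[0,0,0]},{"dp":[0,0,0],"angular":[0,0,0]},{"dp":[0,0,0],"angular":[0,0,0]},{"dp":[0,0,0],"angular":[0,0,0]},{"dp":[0,0,0],"angular":[0,0,0]},{"dp":[0,0,0],"angular":[0,0,0]}]' 1 15
python3 -c "from h import *;go(.4595,.0255,.107,2.713)"
```

```text
t: 2.85
position: [0.4594, 0.0238, 0.107]
ee_rot: [-0.0, 0.215, 0.977, 0.0]
wrist_force: [0.4, 0.8, 0.0]
opening: 0.0877
finger_force: 0.0
t 2.85 pos [0.4594 0.0238 0.107 ] q [-0.1   0.31  1.94  0.    0.89 -1.24] F [0.43 0.78 0.01] M [ 0.014 -0.122  0.029] open 0.0877
dp [ 0.003  0.008 -0.   ] ang [-0.     -0.0001 -0.0021] head 2.709
t: 3.65
position: [0.46, 0.0255, 0.1068]
ee_rot: [0.0, 0.214, 0.977, 0.001]
wrist_force: [2.0, 6.2, 0.9]
opening: 0.0366
finger_force: 15.0
t 3.65 pos [0.46   0.0255 0.1068] q [-0.1   0.31  1.94  0.    0.89 -1.24] F [1.99 6.19 0.92] M [ 0.828 -0.307 -0.002] open 0.0366
dp [ 0.002 -0.001 -0.001] ang [ 0.0011  0.0001 -0.0015] head 2.71
```

```bash
python3 -m pendant '[{"dp":[0,0.008,0],"angular":[0,0,0.07]},{"dp":[0,0.008,0.001],"angular":[0,0,0.14]},{"dp":[0,0.008,0.001],"angular":[0,0,0.21]},{"dp":[0,0.008,0.002],"angular":[0,0,0.28]},{"dp":[0,0.008,0.002],"angular":[0,0,0.35]},{"dp":[0,0.008,0.002],"angular":[0,0,0.42]},{"dp":[0,0.008,0.002],"angular":[0,0,0.49]},{"dp":[0,0.008,0.003],"angular":[0,0,0.56]},{"dp":[0,0.008,0.003],"angular":[0,0,0.63]},{"dp":[0,0.008,0.003],"angular":[0,0,0.7]},{"dp":[0,0.008,0.004],"angular":[0,0,0.77]},{"dp":[0,0.008,0.004],"angular":[0,0,0.8]}]'
python3 -c "from h import *;go(.4595,.0255,.106,2.713-2)"
```

```text
t: 4.85
position: [0.4589, 0.0256, 0.1058]
ee_rot: [-0.0, 0.851, 0.525, -0.001]
wrist_force: [-2.1, -1.1, 3.3]
opening: 0.037
finger_force: 15.0
t 4.85 pos [0.4589 0.0256 0.1058] q [-0.09  0.32  1.94 -0.    0.89  0.37] F [-2.1  -1.14  3.26] M [-0.254  0.518  0.013] open 0.037
dp [ 0.001  0.003 -0.001] ang [-0.0007  0.0009  0.1968] head 1.107
```

```bash
python3 -m pendant '[{"dp":[0,0,0],"angular":[0,0,0.06]},{"dp":[0,0,0.001],"angular":[0,0,0.12]},{"dp":[0,0,0.001],"angular":[0,0,0.18]},{"dp":[0,0,0.001],"angular":[0,0,0.22]},{"dp":[0,0,0.001],"angular":[0,0,0.22]}]'
python3 -c "from h import *;go(.4595,.0255,.106,.5)"
python3 -m pendant '[{"dp":[0,0,0],"angular":[0,0,0.05]},{"dp":[0,0,0.001],"angular":[0,0,0.1]},{"dp":[0,0,0.001],"angular":[0,0,0.1]}]'
python3 -c "from h import *;go(.4595,.0255,.106,.3)"
python3 -m pendant '[{"dp":[0,0,0],"angular":[0,0,0.05]},{"dp":[0,0,0],"angular":[0,0,0.1]},{"dp":[0,0,0],"angular":[0,0,0.1]}]'
python3 -c "from h import *;go(.4595,.0255,.106,.3)"
```

```text
t: 5.35
position: [0.4587, 0.0258, 0.1056]
ee_rot: [-0.0, 0.944, 0.329, -0.001]
wrist_force: [-3.7, -1.0, 4.4]
opening: 0.0367
finger_force: 15.0
t 5.35 pos [0.4587 0.0258 0.1056] q [-0.09  0.32  1.94 -0.    0.89  0.81] F [-3.73 -1.03  4.41] M [-0.107  0.723 -0.015] open 0.0367
dp [ 0.002  0.004 -0.002] ang [-0.0007  0.0011  0.0852] head 0.67
t: 5.65
position: [0.459, 0.026, 0.1054]
ee_rot: [-0.0, 0.972, 0.233, -0.001]
wrist_force: [-3.9, -0.8, 3.8]
opening: 0.0364
finger_force: 15.0
t 5.65 pos [0.459  0.026  0.1054] q [-0.09  0.32  1.94  0.    0.89  1.01] F [-3.88 -0.82  3.78] M [-0.071  0.581 -0.013] open 0.0364
dp [ 0.001  0.003 -0.003] ang [-0.0005  0.0008  0.0856] head 0.471
t: 5.95
position: [0.4597, 0.0262, 0.1053]
ee_rot: [-0.0, 0.991, 0.136, -0.0]
wrist_force: [-1.8, 1.4, 0.9]
opening: 0.0365
finger_force: 15.0
t 5.95 pos [0.4597 0.0262 0.1053] q [-0.09  0.32  1.94  0.    0.89  1.2 ] F [-1.85  1.39  0.95] M [0.318 0.344 0.124] open 0.0365
dp [-0.002  0.003 -0.004] ang [-0.0004  0.0002 -0.0135] head 0.273
```

Mz has jumped to 0.12, so it is probably at the stop. I'll turn on a little to confirm.

```bash
python3 -m pendant '[{"dp":[0,0,0],"angular":[0,0,0.05]},{"dp":[0,0,0],"angular":[0,0,0.05]}]' >/dev/null
python3 -c "from h import *;go(.4595,.0255,.106,.3)"
python3 -m pendant '[{"dp":[0,0,0],"angular":[0,0,0.05]},{"dp":[0,0,0],"angular":[0,0,0.1]},{"dp":[0,0,0],"angular":[0,0,0.1]}]' >/dev/null
python3 -c "from h import *;go(.4595,.0255,.106,.3)
r=get_image('wrist');cv2.imwrite('pics/w3.png',r['img'])
r=get_image('top');cv2.imwrite('pics/t3.png',cv2.resize(r['img'][200:290,230:350],None,fx=6,fy=6,interpolation=cv2.INTER_CUBIC))"
```

```text
t 6.15 pos [0.46   0.0262 0.1053] q [-0.09  0.32  1.94  0.    0.89  1.3 ] F [-2.09  0.96  0.89] M [ 0.384  0.274 -0.043] open 0.0367
dp [-0.003  0.003 -0.003] ang [-0.0003  0.0001 -0.0631] head 0.174
t 6.45 pos [0.4602 0.0261 0.1054] q [-0.09  0.32  1.94  0.    0.89  1.5 ] F [-1.51  0.87 -0.32] M [0.305 0.141 0.048] open 0.0365
dp [-0.003  0.003 -0.003] ang [-2.000e-04 -1.000e-04 -1.627e-01] head -0.025
```

View pics/w3.png

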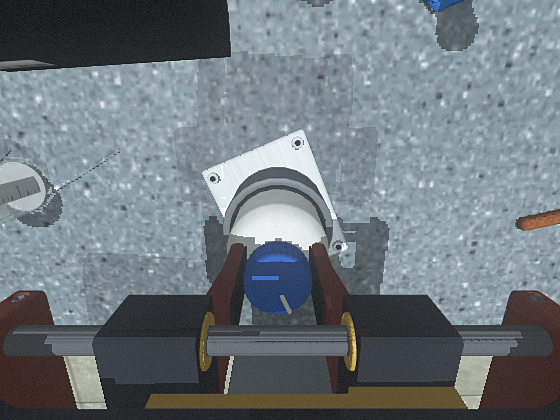

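The wrist view shows the rib running from (281,296) to (290,313), pointing down-right roughly as the ears do. I'll compute the angle.

```bash
cat >> h.py <<'E'
def rib(uv0,uv1,axis):
    s=sense();r=get_image("wrist");q=s["ee_rot"];T=np.eye(4);T[:3,:3]=Ro.from_quat([*q[1:],q[0]]).as_matrix();T[:3,3]=s["position"]
    C=np.linalg.inv(T@r["hand_eye"]);a,b=[ray(r,u,.133,C[:3,:3],C[:3,3])[:2] for u in(uv0,uv1)]
    print(a,b)
    for d in(b-a,b-axis):print("turn",(np.arctan2(d[1],d[0])+2.767+3.1416)%6.2832-3.1416)
    return r,C
E
python3 - <<'E'
from h import *
r,C=rib((281,296),(290,313),(.4597,.0262))
# plate long/short sides from wrist image
p=[ray(r,u,.012,C[:3,:3],C[:3,3])[:2] for u in((213,179),(298,143),(338,247))]
d=p[2]-p[1];print("ears dir",np.arctan2(d[1],d[0]))
cv2.imwrite("pics/w4.png",cv2.resize(r["img"][230:330,220:340],None,fx=6,fy=6,interpolation=cv2.INTER_CUBIC))
E
```

```text
[0.45443681 0.02546588] [0.44381866 0.02087823]
turn 0.03324025760416438
turn -0.0512566001023842
ears dir -2.7732575568275686
```

View pics/w4.png

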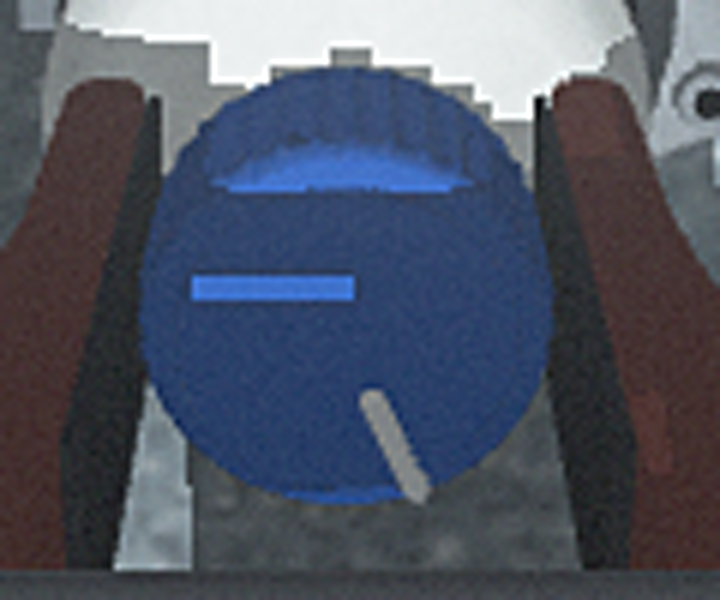

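The rib lines up with the ears (0 ± 0.05 rad) and the tool turned 2.7 rad, more than the cap could, so the cap has bottomed out and slipped. Next I'll tighten the grip and back off 1.57 rad.

```bash
python3 -m pendant '[{"dp":[0,0,0],"angular":[0,0,0]},{"dp":[0,0,0],"angular":[0,0,0]},{"dp":[0,0,0],"angular":[0,0,0]}]' 1 30 >/dev/null
python3 -c "from h import *;go(.4597,.0262,.106,.3)"
python3 -m pendant '[{"dp":[0,0,0],"angular":[0,0,-0.07]},{"dp":[0,0,-0.001],"angular":[0,0,-0.14]},{"dp":[0,0,-0.001],"angular":[0,0,-0.21]},{"dp":[0,0,-0.001],"angular":[0,0,-0.28]},{"dp":[0,0,-0.002],"angular":[0,0,-0.35]},{"dp":[0,0,-0.002],"angular":[0,0,-0.42]},{"dp":[0,0,-0.002],"angular":[0,0,-0.49]},{"dp":[0,0,-0.003],"angular":[0,0,-0.56]},{"dp":[0,0,-0.003],"angular":[0,0,-0.63]},{"dp":[0,0,-0.003],"angular":[0,0,-0.7]},{"dp":[0,0,-0.004],"angular":[0,0,-0.76]},{"dp":[0,0,-0.004],"angular":[0,0,-0.785]}]'
python3 -m pendant '[{"dp":[0,0,0],"angular":[0,0,0]},{"dp":[0,0,0],"angular":[0,0,0]},{"dp":[0,0,0],"angular":[0,0,0]}]' >/dev/null
python3 - <<'E'
from h import *
go(.4597,.0262,.106,1.546)
r=get_image("wrist");cv2.imwrite("pics/w5.png",cv2.resize(r["img"][230:330,220:340],None,fx=6,fy=6,interpolation=cv2.INTER_CUBIC))
E
```

```text
t 6.9 pos [0.4602 0.026  0.1055] q [-0.09  0.32  1.94  0.    0.89  1.5 ] F [-1.05  4.05 -0.79] M [0.609 0.103 0.132] open 0.0366
dp [-0.002 -0.001 -0.003] ang [-2.000e-04 -1.000e-04 -1.642e-01] head -0.028
t: 8.1
position: [0.4595, 0.0267, 0.1061]
ee_rot: [-0.001, 0.716, 0.698, 0.0]
wrist_force: [-1.3, 6.3, -1.1]
opening: 0.0364
finger_force: 30.0
t 8.4 pos [0.4594 0.0267 0.1061] q [-0.09  0.31  1.94  0.    0.89 -0.06] F [-2.08  6.76 -0.07] M [1.022 0.198 0.008] open 0.0363
dp [-0.002  0.002  0.001] ang [-0.0006 -0.0007 -0.0026] head 1.541
```

View pics/w5.png

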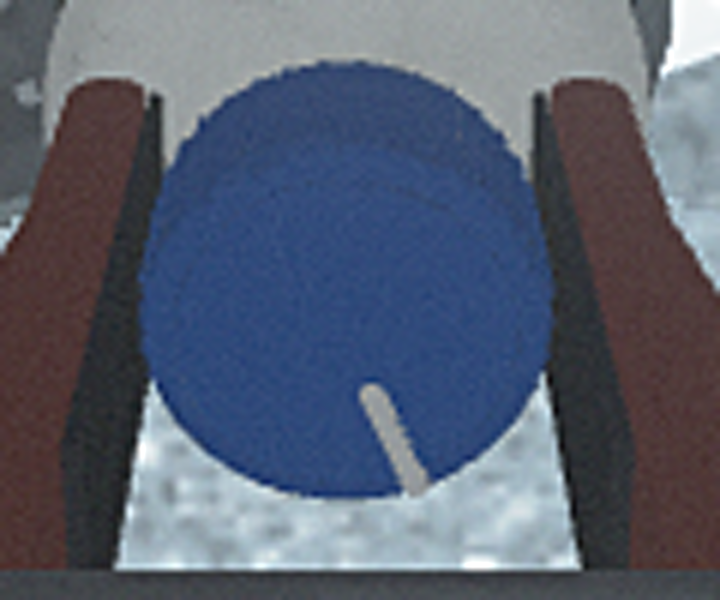

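The rib sits at the same place relative to the fingers, (370,390) to (415,490) in the crop. The cap therefore followed without slip: the tool turned back 1.57 rad, the grip is 30 N and it is holding still.

```bash
python3 -c "from bench import *;print(sign_off())"
```

```text
the job is handed in; nothing more can be done
None
```

The cap was screwed down until it bottomed out, then backed off a quarter turn (1.57 rad); the gripper is holding it there at 30 N, the arm's path kept clear of the flask, beaker and measuring cylinder, and the job is handed in.

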